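Put the guitarist's pieces back in their fitted cradles

ROBOT

A 6-joint arm with a two-finger parallel gripper is mounted at the origin on a cart in front of the work surface, level with it; the furniture and walls round the work are solid. World frame = base frame: x ahead of the robot, y to its left, z up, the work surface at z = 0. Lengths are in mm, angles in rad, forces in N, time in s.
With the tool pointing down it reaches from about 375 to 975 mm from the base axis. Payload 3.8 kg.
Tool frame: the origin (TCP) lies at the very end of the fingers, on their centre line; the grasp point (between the pads) lies 19 mm behind it (grip_point_offset is the distance from the TCP to the grasp point, in mm); z points along the fingers, y is the line along which they close (so a half turn about z gives the same grasp; the last joint's range is limited). The gripper opens to 88 mm and grips with 3 to 60 N. Pads are 18 mm wide; open, the fingers measure 123 mm over their backs; the gripper's body (75 mm by 187 mm) begins 45 mm behind the grasp point.
Start: joints at [1.073, 0.264, 1.604, -0, 1.274, -0.037], TCP at [300.146, 604.591, 203.606] pointing down, gripper open.
Joint ranges: [-2.63, 2.63], [-0.94, 2.18], [0.31, 2.57], [-1.31, 4.45], [0, 2.66], [-2.55, 2.55]. Speed limits (rad/s): [2.57, 2.57, 3.14, 3.14, 3.14, 3.14].

INTERFACE

Orientations are given as a unit quaternion [w, x, y, z].
In Python, from plant import * gives the robot as it stands. The module is installed in compiled form; this text tells all that it offers.
- The arm moves only by the tool move_arm, never from a script. Its argument "increments" is a list of rows, each an object of numbers: "x", "y", "z": the shift along the tool's x, y, z in mm; "roll": the turn about the tool's z in rad; "claw": the opening, from 0 (shut) to 1 (fully open). In form: [{"x": .., "y": .., "z": .., "roll": .., "claw": ..}, ...]. A call has 1 to 12 rows; each row shifts and turns the commanded pose from where the row before left it, along the tool's axes as they then stand; what a row does not reach is not made up. A row lasts 1/8 s, in which the tool goes at most 62.5 mm and 10.7 degrees, less where a joint would pass 70% of its speed; a pose out of reach is approached as far as the arm can. A call with a gripper value outside its range is refused whole. The fingers move at their own pace and stop on an object; the grip force is fixed at half the most. Time passes only in rows, so rows that do not move let the fingers close. It gives the time, the measured TCP pose, the force, the opening and the grip force at its end, in the units of the state.
- get_obs(): the state, without advancing time (a new reading comes with each control period).
- capture(name): name is "scene" or "top" or "wrist"; returns a dict with "img" (420x560x3 uint8, red, green, blue), "fx", "fy", "cx", "cy" (pixels), "R" (3x3) and "t" (3): a world point X has camera coordinates R X + t. Camera axes: x right, y down, z forward; pixel columns grow to the right and rows downward; lengths in mm; the calibration is good to about 2 mm. A picture is of the moment at which its call begins. There is no depth.
- sign_off(): hands the job in; it is judged then, once.
Trained networks look in a picture, given as the dict that the camera call returned (one of the last four; its "shot" number tells which), for a name from the list of things; names that differ only in an ending like _2 or _b are one class to them, and where a whole thing is asked for, a point or a joint stands for the part that bears it (a point fixed in the world has none). Each returns a list of dicts, best first, with "p" (0 to 1); they miss things now and then, are a little off and sometimes report something else, mostly with a low value. They report only what shows in the picture. A call takes as long as a camera call.
- silhouettes(picture, target): "mask" (420x560 bool, what is visible of it) and "extent" ([left, top, right, bottom] in pixels, round what is visible of it).
The state is a dict: "clock": time; "joint_pos": joint angles; "qd": joint speeds; "effort": joint torques, N m; "tcp_pos": TCP position; "eef_rot": TCP orientation; "ft_force": force on the tool from outside, world axes, zero at the start; "moment": the same for the moment, N m; "grip_width": finger opening in mm; "gripper_force": force on a finger pad.
Only numpy, scipy, OpenCV 4.12 (cv2) and the standard library are available. Lean on these libraries where they do the work, as an engineer would, in place of code of your own. Each camera call takes 0.05 s, during which the arm holds its last target. There are 200 camera calls.

TASK

Tidy the desk after the session: put the harmonica, the bottle slide, the nine-volt battery and the roll of tape each into the wooden cradle whose recess is cut to its shape and size. Each must sit flat on the felt inside its recess, the slide and the battery upright, the harmonica and the battery turned to match their rectangular recesses. Leave the capo and the microphone plug where they lie.

Things in the scene. Friction and masses are not known exactly. Their poses are not given: they have to be found in the camera images.
- harmonica: ten-hole harmonica lying flat, white top plate, a bar 26 x 102 x 20 mm (x, y, z), long along its y; origin at the centre of its underside, z up; 115 g; grasp across the 26 mm, at a height that leaves its lowest 8 mm free, since the cradle's rim comes up 6 mm round it
- bottle_slide: blue glass tube standing on end, 28 mm outside diameter, 66 mm tall; origin at the centre of its foot, z up along the tube; 55 g; solid for the fingers: grasp round the outside
- battery_9v: nine-volt block battery standing upright, 18 x 27 mm (x, y) and 48 mm tall with the two terminals on top; origin at the centre of its foot, z up; 46 g; grasp across its x (18 mm)
- gaffer_tape: roll of black tape lying flat, 53 mm across and 19 mm tall (solid in the middle for the fingers: take it round the outside); the loose end of the tape stands out 2 mm on its +x side, so 55 mm along its x; grasp along its y (53 mm), leaving its lowest 8 mm free; origin at the centre of its underside, z up; 50 g
- harmonica_cradle: fixed brown wooden block 62 x 138 x 12 mm (x, y, z) with a grey-felt rectangular recess 40 x 116 mm (x, y), for the harmonica; origin at the centre of its underside on the desk, right below the recess's centre; recess floor 6 mm and rim 12 mm above the origin, walls upright; yaw differs from start to start
- slide_cradle: fixed brown wooden block 68 x 68 x 12 mm with a round grey-felt recess 42 mm across, for the bottle slide; origin at the centre of its underside, right below the recess's centre; recess floor 6 mm, rim 12 mm above the origin; the synthesizer behind the cradles on the left begins at x 0.63, 43 mm high there and rising to 163 mm at the back
- battery_cradle: fixed brown wooden block 56 x 66 x 12 mm (x, y, z) with a rectangular grey-felt recess 32 x 41 mm (x, y), for the battery, whose 27 mm side goes along the recess's 41 mm; origin at the centre of its underside, right below the recess's centre; recess floor 6 mm, rim 12 mm above the origin
- tape_cradle: fixed brown wooden block 92 x 92 x 12 mm with a round grey-felt recess 70 mm across, for the roll of tape; origin at the centre of its underside, right below the recess's centre; recess floor 6 mm, rim 12 mm above the origin
- capo: black spring capo lying flat, 50 x 89 x 18 mm, long along its y; origin at the centre of its underside; a loose bystander that stays where it is. Just behind it stands an open wooden microphone case, fixed, over x 0.45 to 0.67 and y -0.37 to -0.08 in the world: box 52 mm high, raised lid at its back up to 207 mm; travel above it
- xlr_plug: silver microphone plug with a cable stub lying on its side, 19 x 78 x 19 mm, long along its y; origin below its middle; a loose bystander that stays where it is. The desk ends at x 0.35; its front strip up to x 0.41 is 1 mm higher, so what stands there may lean by a degree or two

How it is judged (in metres and radians):
At the end, for the whole second after the job is handed in: Harmonica, slide, battery and tape each stand level and at rest on the floor of their own recess (within 13 mm of its centre, base within 3 mm of floor height), harmonica and battery within 20 degrees of the recess's direction, all released; capo and plug within 20 mm of where they lay (horizontal distance between harmonica and harmonica_cradle below 0.013 m and z of harmonica in the frame of harmonica_cradle between 0.003 and 0.009 m and angle between each of harmonica, bottle_slide, battery_9v, gaffer_tape's own z axis and vertical below 0.1 rad and linear speed of each of harmonica, bottle_slide, battery_9v, gaffer_tape below 0.02 m/s and contact force between each of harmonica, bottle_slide, battery_9v, gaffer_tape and the fingers below 0.05 N and horizontal distance between bottle_slide and slide_cradle below 0.013 m and z of bottle_slide in the frame of slide_cradle between 0.003 and 0.009 m and horizontal distance between battery_9v and battery_cradle below 0.013 m and z of battery_9v in the frame of battery_cradle between 0.003 and 0.009 m and horizontal distance between gaffer_tape and tape_cradle below 0.013 m and z of gaffer_tape in the frame of tape_cradle between 0.003 and 0.009 m and angle between the y axis of harmonica and the y axis of harmonica_cradle, either way round below 0.35 rad and angle between the y axis of battery_9v and the y axis of battery_cradle, either way round below 0.35 rad and distance of each of capo, xlr_plug from where it was at the start of the episode below 0.02 m); the robot touches nothing.
It fails at once if The capo is pushed away or picked up (distance of capo from where it was at the start of the episode above 0.02 m).
It fails at once if The microphone plug is pushed away or picked up (distance of xlr_plug from where it was at the start of the episode above 0.02 m).
It also fails if it takes over 128 s, if anything falls off the work surface, if the arm or the gripper's body presses on something with over 40 N, if the wrist force passes 120 N, or if a joint passes its speed limit or range.

## Working session

There is one attempt and no reset: what is moved stays moved. The work goes in short steps, Python scripts to look and compute and a tool call to move; the robot and the scene stay as the last step left them, time stands still between calls to the robot, and variables do not carry over. Pictures are saved under pics/ and viewed, at most 14 in all, crops included, and the job is handed in when it is done.

Besides the shell and the picture viewer there is one more tool, called after "Emit:" as name(argument=value, ...) on one line, values as JSON. move_arm: Moves the arm, as the interface text tells. Its arguments: {"type":"object","properties":{"increments":{"type":"array"}},"required":["increments"]}

```bash
mkdir -p pics
python3 - <<'E'
from plant import *
import cv2,numpy as np,pickle
o=get_obs();print({k:np.round(v,3) for k,v in o.items()})
D={}
for c in ["scene","top"]:
    p=capture(c);cv2.imwrite(f"pics/{c}0.png",p["img"][:,:,::-1])
    print(c,np.round(p["R"],3).tolist(),np.round(p["t"],1),p["fx"],p["cx"],p["cy"])
    for n in "harmonica bottle_slide battery_9v gaffer_tape harmonica_cradle slide_cradle battery_cradle tape_cradle capo xlr_plug".split():
        r=silhouettes(p,n);D[c,n]=r
        print(n,[(round(float(q["p"]),2),[int(v) for v in q["extent"]],int(q["mask"].sum())) for q in r][:3])
    D[c]=p
pickle.dump(D,open("d0.pkl","wb"))
E
```

```text
{'clock': np.float64(0.0), 'joint_pos': array([ 1.073,  0.265,  1.605,  0.   ,  1.274, -0.037]), 'qd': array([-0.001, -0.001, -0.   , -0.   , -0.001, -0.001]), 'effort': array([-2.0000e-03, -5.0210e+01, -3.5688e+01,  7.3000e-02,  2.9000e-02,
       -0.0000e+00]), 'tcp_pos': array([299.773, 603.933, 202.291]), 'eef_rot': array([-0.   ,  0.228,  0.974, -0.001]), 'ft_force': array([0.677, 0.027, 0.038]), 'moment': array([-0.03 , -0.023, -0.002]), 'gripper_force': np.float64(0.0), 'grip_width': np.float64(88.414)}
scene [[-0.566, -0.824, -0.022], [-0.381, 0.285, -0.88], [0.731, -0.489, -0.475]] [ 247.8  206.8 1094.4] 513.2969417041429 278.9808515709334 209.90208318119096
harmonica [(0.87, [262, 208, 293, 229], 371)]
bottle_slide [(0.57, [121, 233, 155, 256], 466), (0.53, [176, 230, 190, 261], 303)]
battery_9v [(0.62, [223, 224, 235, 244], 194)]
gaffer_tape []
harmonica_cradle [(0.61, [229, 194, 279, 218], 621)]
slide_cradle [(0.68, [123, 233, 152, 253], 447)]
battery_cradle [(0.72, [190, 208, 220, 231], 348), (0.54, [222, 224, 236, 242], 191), (0.28, [260, 209, 293, 230], 337)]
tape_cradle [(0.71, [358, 161, 375, 178], 133)]
capo [(0.71, [309, 205, 345, 218], 307)]
xlr_plug []
top [[0.017, -1.0, 0.005], [-0.993, -0.017, -0.117], [0.117, -0.003, -0.993]] [ -54.9  464.1 1207.6] 440.22156559017645 280.85002803594546 209.235717453537
harmonica [(0.56, [247, 211, 285, 223], 331)]
bottle_slide [(0.51, [241, 161, 289, 185], 1099)]
battery_9v []
gaffer_tape [(0.7, [338, 221, 352, 248], 152), (0.53, [381, 234, 397, 251], 107)]
harmonica_cradle [(0.7, [241, 162, 290, 186], 1036)]
slide_cradle [(0.92, [131, 160, 155, 183], 562)]
battery_cradle [(0.96, [198, 161, 221, 181], 439)]
tape_cradle [(0.93, [403, 167, 439, 204], 1056)]
capo [(0.62, [293, 223, 327, 239], 268)]
xlr_plug [(0.65, [339, 221, 352, 243], 134), (0.62, [203, 211, 215, 223], 85)]
```

```bash
python3 -c "
import cv2
a=cv2.imread('pics/top0.png')[140:280,100:460];cv2.imwrite('pics/topc.png',cv2.resize(a,(792,308),interpolation=cv2.INTER_CUBIC))
a=cv2.imread('pics/scene0.png')[130:300,90:430];cv2.imwrite('pics/scenec.png',cv2.resize(a,(800,400),interpolation=cv2.INTER_CUBIC))"
```

```text
(no output)
```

View pics/topc.png

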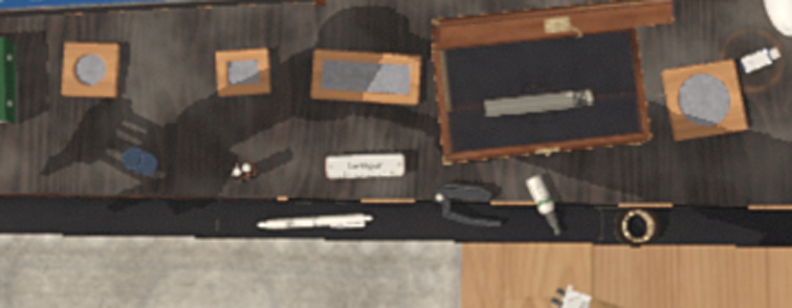

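View pics/scenec.png

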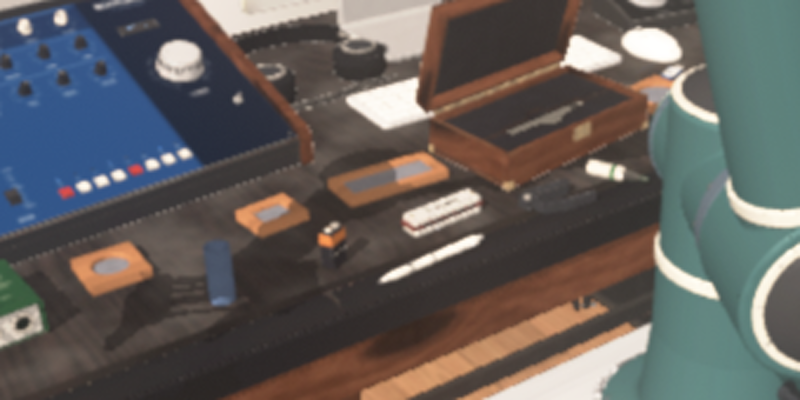

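The top crop shows the four cradles in the back row: slide at about (141,172) full-image pixels, battery (210,172), harmonica (266,175), tape (420,185). The slide stands near (163,213), the battery near (210,217), the harmonica at (266,215) and the tape on the front strip at (389,242). The capo is at (311,232) and the plug at (346,232).

```bash
cat > h.py <<'E'
from plant import *
import cv2,numpy as np,pickle
from scipy.spatial.transform import Rotation as Ro
def ray(p,uv):
    uv=np.atleast_2d(uv).astype(float)
    d=np.c_[(uv[:,0]-p["cx"])/p["fx"],(uv[:,1]-p["cy"])/p["fy"],np.ones(len(uv))]
    R=np.array(p["R"]);return -R.T@np.array(p["t"]),d@R
def plane(p,uv,z):
    c,d=ray(p,uv);return c+d*((z-c[2])/d[:,2])[:,None]
def proj(p,X):
    q=np.atleast_2d(X)@np.array(p["R"]).T+np.array(p["t"])
    return np.c_[p["fx"]*q[:,0]/q[:,2]+p["cx"],p["fy"]*q[:,1]/q[:,2]+p["cy"]]
def tri(obs):   # [(pic,uv)] -> point, ray-miss
    A=np.zeros((3,3));b=np.zeros(3);L=[]
    for p,uv in obs:
        c,d=ray(p,uv);d=d[0]/np.linalg.norm(d[0]);M=np.eye(3)-np.outer(d,d);A+=M;b+=M@c;L.append((c,M))
    X=np.linalg.solve(A,b);return X,[round(float(np.linalg.norm(M@(X-c))),1) for c,M in L]
def rect(p,mask,z):   # footprint of a mask cast on the plane z: centre, sizes, direction (deg) of the long side
    c,_=cv2.findContours(mask.astype(np.uint8),cv2.RETR_EXTERNAL,cv2.CHAIN_APPROX_NONE)
    c=max(c,key=cv2.contourArea)[:,0]
    P=plane(p,c,z)[:,:2].astype(np.float32);B=cv2.boxPoints(cv2.minAreaRect(P))
    e=[B[1]-B[0],B[2]-B[1]];l=[np.linalg.norm(v) for v in e];i=int(l[1]>l[0])
    return B.mean(0).round(1),np.round([l[1-i],l[i]],1),round(np.degrees(np.arctan2(e[i][1],e[i][0]))%180,1)
def save(p,n): cv2.imwrite(f"pics/{n}.png",np.ascontiguousarray(p["img"][:,:,::-1]))
E
python3 - <<'E'
from h import *
D=pickle.load(open("d0.pkl","rb"));t=D["top"]
for n in "harmonica_cradle slide_cradle battery_cradle tape_cradle".split(): print(n,*rect(t,D["top",n][0]["mask"],12))
print("harm",*rect(t,D["top","harmonica"][0]["mask"],20))
print("tape",plane(t,[389,242],10)); print("slide",plane(t,[163,213],66)); print("bat",plane(t,[210,216],48))
p=capture("wrist");save(p,"w0");print(np.round(p["R"],3).tolist(),p["t"],p["fx"],"cam",-np.array(p["R"]).T@p["t"])
E
```

```text
harmonica_cradle [565.3  -1.4] [ 64.3 138.1] 87.4
slide_cradle [569.6 355.5] [67.5 68.8] 92.9
battery_cradle [568.  157.6] [58.1 63.1] 92.2
tape_cradle [ 542.5 -441.5] [93.1 96.5] 100.0
harm [446.8  -4.3] [27.5 99.5] 94.8
tape [[ 379.08412175 -353.99383542   10.        ]]
slide [[444.59935531 272.36038172  66.        ]]
bat [[440.40605143 147.64548807  48.        ]]
[[0.444, 0.896, 0.0], [0.86, -0.426, 0.282], [0.253, -0.125, -0.959]] [-675.78655312  -39.77571034  389.61709825] 292.15599383245245 cam [235.54537765 637.30343242 385.27102908]
```

View pics/w0.png

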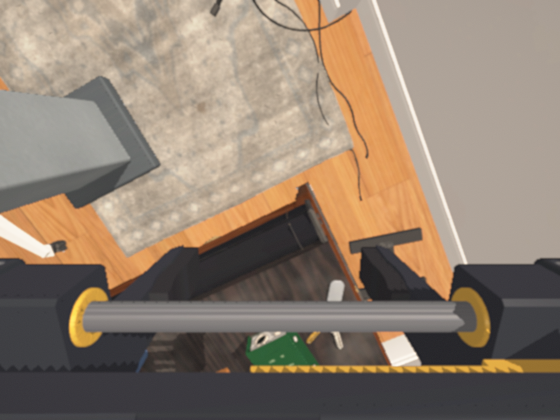

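The wrist camera sits on the tool's +x side and sees mostly floor here, with the gripper hiding rows above about 260. I'll square the tool and go over the slide and battery.

Emit:
move_arm(increments=[{"z": -15,"roll": -0.153},{"z": -15,"roll": -0.153},{"z": -15,"roll": -0.153},{"x": -22,"y": -44},{"x": -22,"y": -44},{"x": -22,"y": -44},{"x": -22,"y": -44},{"x": -22,"y": -44},{"x": -22,"y": -44},{"x": -22,"y": -44},{"x": -22,"y": -44},{"x": -22,"y": -44}])

```text
invalid input at $.increments[0]: expected keys x, y, z, roll, claw
```

```bash
cat >> h.py <<'E'
def see(names,tag):
    p=capture("wrist");save(p,tag);D={"pic":p}
    o=get_obs();a=Ro.from_quat(np.roll(o["eef_rot"],-1)).as_matrix()
    print("t",round(float(o["clock"]),2),"tcp",np.round(o["tcp_pos"],1),"yaw",round(np.degrees(np.arctan2(a[1,1],a[0,1])),1),"z",np.round(a[:,2],3))
    for n,z in names.items():
        D[n]=silhouettes(p,n)
        for q in D[n][:2]: print(n,round(float(q["p"]),2),[int(v) for v in q["extent"]],*rect(p,q["mask"],z))
    pickle.dump(D,open(tag+".pkl","wb"));return D
E
python3 - <<'E'
from h import *
see(dict(bottle_slide=66,battery_9v=48,slide_cradle=12,battery_cradle=12,harmonica=20),"w1")
E
```

```text
t 1.2 tcp [300.1 604.6 203.6] yaw 63.6 z [-0.  0. -1.]
bottle_slide 0.66 [136, 352, 149, 370] [426.6 336.9] [ 5.3 33.1] 125.4
```

View pics/w1.png

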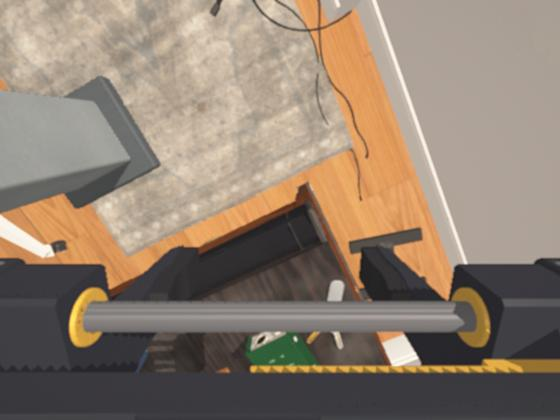

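The move was refused because every row needs all five keys, so the view is unchanged. Same move with full rows:

Emit:
move_arm(increments=[{"x": 0,"y": 0,"z": -15,"roll": -0.153,"claw": 1},{"x": 0,"y": 0,"z": -15,"roll": -0.153,"claw": 1},{"x": 0,"y": 0,"z": -15,"roll": -0.153,"claw": 1},{"x": -22,"y": -44,"z": 0,"roll": 0,"claw": 1},{"x": -22,"y": -44,"z": 0,"roll": 0,"claw": 1},{"x": -22,"y": -44,"z": 0,"roll": 0,"claw": 1},{"x": -22,"y": -44,"z": 0,"roll": 0,"claw": 1},{"x": -22,"y": -44,"z": 0,"roll": 0,"claw": 1},{"x": -22,"y": -44,"z": 0,"roll": 0,"claw": 1},{"x": -22,"y": -44,"z": 0,"roll": 0,"claw": 1},{"x": -22,"y": -44,"z": 0,"roll": 0,"claw": 1},{"x": -22,"y": -44,"z": 0,"roll": 0,"claw": 1}])

```text
clock: 2.95
tcp_pos: [498.0, 206.8, 248.9]
eef_rot: [0.0, 0.001, 1.0, 0.0]
ft_force: [0.7, 0.5, 0.1]
grip_width: 87.9
gripper_force: 0.0
```

Run:
```python
from h import *
see(dict(bottle_slide=66,battery_9v=48,slide_cradle=12,battery_cradle=12,harmonica=20),"w1")
```

```text
t 3.0 tcp [500.4 201.8 248.9] yaw 89.8 z [ 0.003 -0.004 -1.   ]
bottle_slide 0.73 [322, 131, 354, 155] [447.4 276.9] [25.2 35.5] 64.8
battery_9v 0.83 [221, 123, 248, 146] [438.1 153.3] [18.3 32. ] 113.5
battery_9v 0.6 [221, 204, 275, 242] [557.1 164.1] [53.8 62.4] 95.3
slide_cradle 0.56 [349, 200, 401, 244] [569.9 356.8] [70.3 72.6] 90.0
battery_cradle 0.92 [224, 203, 275, 243] [569.5 159.1] [58.9 67.8] 95.4
harmonica 0.6 [89, 131, 169, 153] [450.2   1. ] [ 28.5 105.1] 94.3
```

View pics/w1.png

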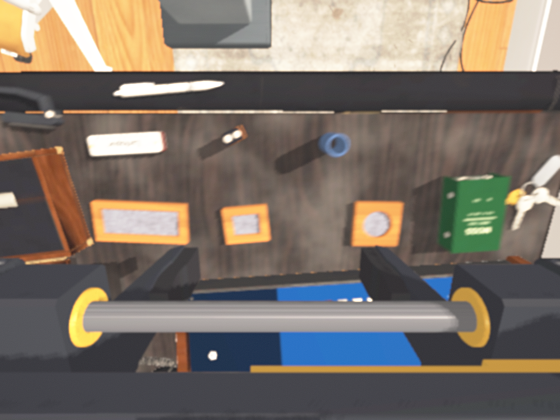

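The view shows all of the left group: slide at (338,143), battery (234,134) turned about 20° off, harmonica (127,143), and cradles at (140,222), (246,224) and (377,223). I'll take a settled picture here and a second view, then fit box and cylinder models to the masks.

```bash
cat >> h.py <<'E'
from scipy.optimize import minimize
DIM=dict(harmonica=(26,102,20),battery_9v=(18,27,48),bottle_slide=(28,66),gaffer_tape=(53,19),harmonica_cradle=(62,138,12),slide_cradle=(68,68,12),battery_cradle=(56,66,12),tape_cradle=(92,92,12))
def pts(n,x,y,z,yaw):
    d=DIM[n]
    if len(d)==2:
        a=np.linspace(0,2*np.pi,48);P=np.c_[np.cos(a),np.sin(a)]*d[0]/2;h=d[1]
    else: P=np.array([[-1,-1],[-1,1],[1,1],[1,-1]])*np.array(d[:2])/2;h=d[2]
    c,s=np.cos(yaw),np.sin(yaw);P=P@np.array([[c,s],[-s,c]])+[x,y]
    return np.vstack([np.c_[P,np.full(len(P),z)],np.c_[P,np.full(len(P),z+h)]])
def fit(n,obs,x0,yaw0=0):   # obs: [(pic,mask)]; returns x,y,z(base),yaw deg
    def cost(v):
        e=0
        for p,m in obs:
            H=cv2.convexHull(proj(p,pts(n,v[0],v[1],v[2],v[3]/57.3)).astype(np.float32))
            I=np.zeros((420*4,560*4),np.uint8);cv2.fillConvexPoly(I,np.round((H+.5)*64-8).astype(np.int32),1,shift=4)
            I=cv2.resize(I*255,(560,420),interpolation=cv2.INTER_AREA)/255.
            e+=np.abs(I-m).sum()/(m.sum()+1)
        return e/len(obs)
    s=np.array([[0,0,0,0],[8,0,0,0],[0,8,0,0],[0,0,6,0],[0,0,0,12]],float)
    r=minimize(cost,[*x0,0,yaw0],method="Nelder-Mead",options=dict(initial_simplex=np.array([*x0,0,yaw0])+s,xatol=.1,fatol=1e-4,maxiter=250))
    return np.round(r.x,1),round(r.fun,3)
E
python3 - <<'E'
from h import *
see(dict(bottle_slide=66,battery_9v=48,slide_cradle=12,battery_cradle=12,harmonica=20,harmonica_cradle=12),"w2")
E
```

```text
t 3.3 tcp [497.  209.2 248.6] yaw 90.0 z [-0.  0. -1.]
bottle_slide 0.88 [320, 132, 352, 158] [447.6 276.9] [26.2 37.1] 64.8
battery_9v 0.87 [219, 125, 244, 144] [438.2 153.1] [15.8 28.8] 115.2
slide_cradle 0.6 [349, 199, 398, 243] [569.  356.9] [70.4 71.4] 89.1
battery_cradle 0.71 [225, 202, 272, 244] [569.2 159.6] [59.8 67. ] 94.5
harmonica 0.62 [88, 130, 170, 154] [449.6   1. ] [ 27.9 105.1] 94.2
harmonica_cradle 0.73 [91, 198, 190, 241] [565.9   0.6] [ 69.  145.1] 88.4
```

Emit:
move_arm(increments=[{"x": 10,"y": -50,"z": 20,"roll": 0,"claw": 1},{"x": 10,"y": -50,"z": 20,"roll": 0,"claw": 1},{"x": 0,"y": 0,"z": 0,"roll": 0,"claw": 1},{"x": 0,"y": 0,"z": 0,"roll": 0,"claw": 1}])

```text
clock: 4.1
tcp_pos: [477.7, 108.7, 209.1]
eef_rot: [0.0, 0.001, 1.0, 0.0]
ft_force: [-0.0, 0.4, 0.5]
grip_width: 88.3
gripper_force: 0.0
```

Run:
```python
from h import *
N=dict(bottle_slide=66,battery_9v=48,slide_cradle=12,battery_cradle=12,harmonica=20,harmonica_cradle=12)
B=see(N,"w3");A=pickle.load(open("w2.pkl","rb"))
g=dict(bottle_slide=(447,275,0),battery_9v=(438,150,20),slide_cradle=(570,356,0),battery_cradle=(569,159,5),harmonica=(450,0,4),harmonica_cradle=(566,0,-2))
for n in N:
    for tag,V in dict(a=[A],b=[B],ab=[A,B]).items():
        ob=[]
        for d in V:
            c=[q for q in d[n] if np.hypot(*(rect(d["pic"],q["mask"],N[n])[0]-g[n][:2]))<30]
            if c: ob.append((d["pic"],c[0]["mask"]))
        if ob: print(n,tag,len(ob),*fit(n,ob,g[n][:2],g[n][2]))
```

```text
t 4.15 tcp [478.  109.1 209.5] yaw 89.9 z [ 0.002  0.001 -1.   ]
bottle_slide 0.82 [398, 149, 447, 177] [446.2 268.1] [28.  53.9] 77.5
bottle_slide 0.43 [0, 110, 36, 156] [ 414.5 -179.3] [21. 47.] 26.3
battery_9v 0.94 [295, 142, 324, 164] [437.  148.6] [21.  27.3] 114.6
slide_cradle 0.63 [420, 221, 485, 269] [568.9 355.4] [72.7 76.1] 89.9
battery_cradle 0.86 [288, 223, 342, 267] [569.  158.8] [60.5 67.1] 95.2
harmonica 0.76 [151, 147, 234, 174] [449.5  -0.9] [ 28.2 101.5] 93.3
harmonica 0.52 [288, 223, 344, 267] [565.9 158.4] [60.6 67.7] 94.6
harmonica_cradle 0.67 [152, 144, 233, 170] [450.2  -2.6] [ 28.1 102. ] 92.9
harmonica_cradle 0.64 [149, 219, 253, 265] [565.8  -0.8] [ 66.7 138.5] 87.8
bottle_slide a 1 [449.8 283.   -9.7 -28.4] 0.163
bottle_slide b 1 [449.6 284.2  -5.8  -1.5] 0.038
bottle_slide ab 2 [449.  281.6  -1.3  -6.2] 0.112
battery_9v a 1 [441.3 141.3 -63.3  22.8] 0.072
battery_9v b 1 [441.9 153.9 -31.1  23.8] 0.068
battery_9v ab 2 [439.6 150.9 -10.9  23.1] 0.195
slide_cradle a 1 [ 5.721e+02  3.597e+02 -3.900e+00 -3.000e-01] 0.019
slide_cradle b 1 [ 5.699e+02  3.580e+02  8.000e-01 -4.000e-01] 0.073
slide_cradle ab 2 [ 5.710e+02  3.589e+02 -1.300e+00 -2.000e-01] 0.049
battery_cradle a 1 [572.6 159.   -3.9   5.4] 0.032
battery_cradle b 1 [572.2 159.6  -2.1   5. ] 0.03
battery_cradle ab 2 [571.9 159.3  -1.6   5.1] 0.033
harmonica a 1 [451.1 -10.9 -16.    3.7] 0.065
harmonica b 1 [451.5  -6.2 -12.9   3.3] 0.04
harmonica ab 2 [450.8  -5.6  -8.3   3.5] 0.066
harmonica_cradle a 1 [ 5.664e+02  4.000e-01  3.900e+00 -2.300e+00] 0.027
harmonica_cradle b 1 [569.8  -3.   -6.3  -2.6] 0.206
harmonica_cradle ab 2 [567.9  -1.5  -1.   -2.3] 0.125
```

The networks' masks miss the battery's dark lower part, so I'm taking the top-plane estimates. Harmonica is at about (450,-3.5) with yaw 3.5°, slide about (449,281.5), battery about (439,151) with yaw 23°. Harmonica first: turn and hover for a closer look.

Emit:
move_arm(increments=[{"x": 0,"y": 0,"z": 0,"roll": 0.168,"claw": 1},{"x": 0,"y": 0,"z": 0,"roll": 0.168,"claw": 1},{"x": 0,"y": 0,"z": 0,"roll": 0.168,"claw": 1},{"x": 0,"y": 0,"z": 0,"roll": 0.168,"claw": 1},{"x": 0,"y": 0,"z": 0,"roll": 0.168,"claw": 1},{"x": 0,"y": 0,"z": 0,"roll": 0.168,"claw": 1},{"x": 0,"y": 0,"z": 0,"roll": 0.168,"claw": 1},{"x": 0,"y": 0,"z": 0,"roll": 0.168,"claw": 1},{"x": 0,"y": 0,"z": 0,"roll": 0.168,"claw": 1},{"x": -37,"y": -11.6,"z": 20,"roll": 0,"claw": 1},{"x": -37,"y": -11.6,"z": 20,"roll": 0,"claw": 1},{"x": -37,"y": -11.6,"z": 20,"roll": 0,"claw": 1}])

```text
clock: 5.95
tcp_pos: [448.9, -5.2, 148.3]
eef_rot: [0.0, 0.686, 0.727, 0.0]
ft_force: [-0.9, 0.3, 0.2]
grip_width: 88.1
gripper_force: 0.0
```

Emit:
move_arm(increments=[{"x": 0,"y": 0,"z": 0,"roll": 0,"claw": 1},{"x": 0,"y": 0,"z": 0,"roll": 0,"claw": 1}])

```text
clock: 6.2
tcp_pos: [449.5, -4.0, 149.2]
eef_rot: [0.0, 0.687, 0.727, 0.001]
ft_force: [0.6, -0.2, -0.0]
grip_width: 88.2
gripper_force: 0.0
```

Run:
```python
from h import *
see(dict(harmonica=20,harmonica_cradle=12,capo=18,battery_9v=48,battery_cradle=12),"w4")
```

```text
t 6.25 tcp [449.9  -3.8 149.5] yaw 3.3 z [ 0.002  0.    -1.   ]
harmonica 0.72 [267, 145, 294, 232] [450.5  -1.8] [27.3 99. ] 93.3
harmonica_cradle 0.73 [345, 131, 428, 252] [566.7  -1.7] [ 67.  138.1] 87.6
harmonica_cradle 0.16 [259, 7, 290, 56] [438.8 154.7] [22.8 39.2] 113.1
capo 0.72 [216, 261, 259, 299] [ 405.9 -113.8] [46.5 58.4] 82.9
battery_9v 0.95 [258, 6, 289, 55] [439.8 144.7] [19.8 35.5] 113.5
battery_cradle 0.55 [376, 0, 450, 76] [568.9 156.3] [61.6 65.4] 94.2
```

View pics/w4.png

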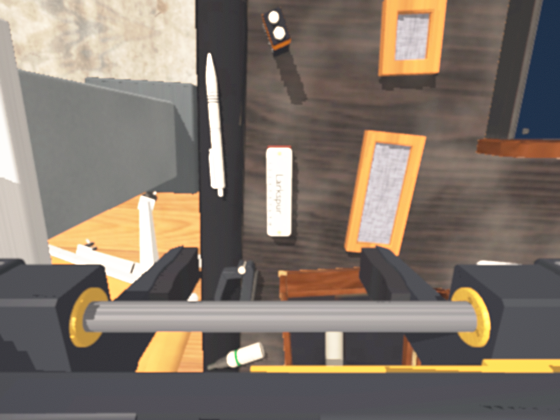

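It shows the harmonica centred at (279,191) between the finger lines, its recess clear at (387,193) and the capo at (245,280), away from the fingers. I'm going down and gripping.

Emit:
move_arm(increments=[{"x": 0,"y": 0,"z": 35,"roll": 0,"claw": 1},{"x": 0,"y": 0,"z": 35,"roll": 0,"claw": 1},{"x": 0,"y": 0,"z": 35,"roll": 0,"claw": 1},{"x": 0,"y": 0,"z": 25,"roll": 0,"claw": 1},{"x": 0,"y": 0,"z": 9.5,"roll": 0,"claw": 1},{"x": 0,"y": 0,"z": 0,"roll": 0,"claw": 1},{"x": 0,"y": 0,"z": 0,"roll": 0,"claw": 0},{"x": 0,"y": 0,"z": 0,"roll": 0,"claw": 0},{"x": 0,"y": 0,"z": 0,"roll": 0,"claw": 0},{"x": 0,"y": 0,"z": 0,"roll": 0,"claw": 0},{"x": 0,"y": 0,"z": 0,"roll": 0,"claw": 0},{"x": 0,"y": 0,"z": 0,"roll": 0,"claw": 0}])

```text
clock: 8.0
tcp_pos: [448.8, -4.5, 9.1]
eef_rot: [-0.0, 0.687, 0.727, -0.0]
ft_force: [0.3, -0.5, 0.5]
grip_width: 30.4
gripper_force: 0.0
```

Emit:
move_arm(increments=[{"x": 0,"y": 0,"z": 0,"roll": 0,"claw": 0},{"x": 0,"y": 0,"z": 0,"roll": 0,"claw": 0},{"x": 0,"y": 0,"z": 0,"roll": 0,"claw": 0},{"x": 0,"y": 0,"z": -10,"roll": 0,"claw": 0},{"x": 0,"y": 0,"z": -25,"roll": 0,"claw": 0},{"x": 0,"y": 0,"z": -25,"roll": 0,"claw": 0},{"x": 0,"y": 0,"z": 0,"roll": 0.1,"claw": 0},{"x": 1.6,"y": 29.3,"z": 0,"roll": 0,"claw": 0},{"x": 1.6,"y": 29.3,"z": 0,"roll": 0,"claw": 0},{"x": 1.6,"y": 29.3,"z": 0,"roll": 0,"claw": 0},{"x": 1.6,"y": 29.3,"z": 0,"roll": 0,"claw": 0},{"x": 0,"y": 0,"z": 0,"roll": 0,"claw": 0}])

```text
clock: 9.5
tcp_pos: [568.3, -3.2, 70.0]
eef_rot: [0.001, 0.722, 0.692, 0.001]
ft_force: [-0.0, -0.3, -1.0]
grip_width: 0.7
gripper_force: 0.0
```

Run:
```python
from h import *
see(dict(harmonica=70,harmonica_cradle=12,battery_9v=48,battery_cradle=12),"w5")
```

```text
t 9.55 tcp [566.5  -3.2  69.5] yaw -2.5 z [-0. -0. -1.]
harmonica 0.92 [110, 159, 172, 271] [479.7  13.9] [27.5 77.7] 93.3
harmonica_cradle 0.79 [238, 126, 318, 263] [567.9   9.1] [ 62.2 116.3] 87.5
battery_cradle 0.9 [234, 1, 317, 52] [572.3 140.6] [34.5 56.1] 5.1
```

View pics/w5.png

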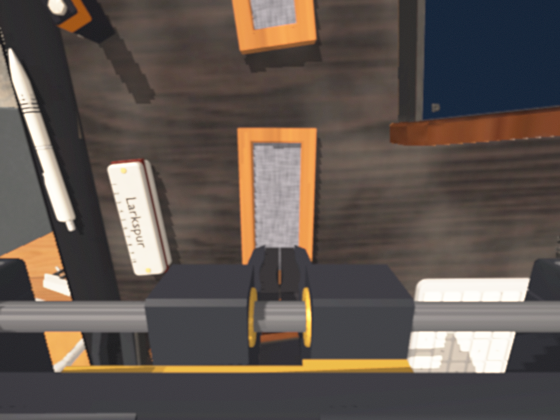

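The grip failed: the gripper is shut on nothing and the harmonica still lies on the desk at (138,217). I'll check whether it moved and how high its top really stands.

Run:
```python
from h import *
W={i:pickle.load(open(f"w{i}.pkl","rb")) for i in (2,3,4,5)}
for z in (20,14): print(z,rect(W[5]["pic"],W[5]["harmonica"][0]["mask"],z))
print("w5 z=0 fit",fit("harmonica",[(W[5]["pic"],W[5]["harmonica"][0]["mask"])],(450,-3),3))
for n,g,idx in (("harmonica",(450,-3,3.5),(2,3,4)),("harmonica_cradle",(567,-2,-2.4),(2,4)),("battery_cradle",(570,159,5),(2,3,4))):
    print(n,fit(n,[(W[i]["pic"],W[i][n][0]["mask"]) for i in idx],g[:2],g[2]))
# white top-plate corners triangulated
obs=[]
for i in (2,3,4):
    m=W[i]["harmonica"][0]["mask"];im=W[i]["pic"]["img"]
    w=(m&(im.min(2)>150)).astype(np.uint8)
    v,u=np.nonzero(w);obs.append((W[i]["pic"],[u.mean(),v.mean()]));print(i,w.sum(),m.sum(),rect(W[i]["pic"],w,20))
print("top centroid",tri(obs))
print("cradle",tri([(W[i]["pic"],np.mean(np.nonzero(W[i]["battery_cradle"][0]["mask"]),1)[::-1]) for i in (2,3,4)]))
```

```text
20 (array([454.4,  -1.4], dtype=float32), array([35. , 99.1], dtype=float32), np.float32(93.3))
14 (array([451.4,  -3.3], dtype=float32), array([ 35.9, 101.7], dtype=float32), np.float32(93.3))
w5 z=0 fit (array([444.9,  -5.5,  -9.8,   3. ]), np.float64(0.03))
harmonica (array([450.5,  -4.7,  -6.5,   3.5]), np.float64(0.064))
harmonica_cradle (array([567.6,  -1.5,   0.6,  -2.4]), np.float64(0.038))
battery_cradle (array([571.8, 159.4,  -1.2,   5.1]), np.float64(0.03))
2 1438 1498 (array([449.6,  -1.3], dtype=float32), array([ 27.4, 100.4], dtype=float32), np.float32(93.3))
3 1714 1752 (array([449.6,  -2.1], dtype=float32), array([28. , 99.1], dtype=float32), np.float32(93.2))
4 2127 2162 (array([449.9,  -2.4], dtype=float32), array([26.2, 98.2], dtype=float32), np.float32(94.0))
top centroid (array([4.49407526e+02, 2.63636761e-01, 2.28663795e+01]), [0.2, 1.3, 1.1])
cradle (array([570.7564527 , 159.52742947,   7.07256241]), [0.2, 0.2, 0.3])
```

Harmonica unmoved and its top is at about 20 mm, so the fingers slipped off upward. Retrying slightly lower and watching the force.

Emit:
move_arm(increments=[{"x": -1.6,"y": -29.3,"z": 0,"roll": 0,"claw": 1},{"x": -1.6,"y": -29.3,"z": 0,"roll": 0,"claw": 1},{"x": -1.6,"y": -29.3,"z": 0,"roll": 0,"claw": 1},{"x": -1.6,"y": -29.3,"z": 0,"roll": 0,"claw": 1},{"x": 0,"y": 0,"z": 0,"roll": -0.1,"claw": 1},{"x": 0,"y": 0,"z": 0,"roll": 0,"claw": 1},{"x": 0,"y": 0,"z": 0,"roll": 0,"claw": 1},{"x": 0,"y": 0,"z": 30,"roll": 0,"claw": 1},{"x": 0,"y": 0,"z": 20,"roll": 0,"claw": 1},{"x": 0,"y": 0,"z": 11.5,"roll": 0,"claw": 1},{"x": 0,"y": 0,"z": 0,"roll": 0,"claw": 1},{"x": 0,"y": 0,"z": 0,"roll": 0,"claw": 1}])

```text
clock: 11.25
tcp_pos: [449.6, -4.6, 8.2]
eef_rot: [0.0, 0.687, 0.727, 0.0]
ft_force: [0.1, -0.1, 0.1]
grip_width: 88.1
gripper_force: 0.0
```

Emit:
move_arm(increments=[{"x": 0,"y": 0,"z": 0,"roll": 0,"claw": 0},{"x": 0,"y": 0,"z": 0,"roll": 0,"claw": 0},{"x": 0,"y": 0,"z": 0,"roll": 0,"claw": 0},{"x": 0,"y": 0,"z": 0,"roll": 0,"claw": 0},{"x": 0,"y": 0,"z": 0,"roll": 0,"claw": 0},{"x": 0,"y": 0,"z": 0,"roll": 0,"claw": 0},{"x": 0,"y": 0,"z": 0,"roll": 0,"claw": 0},{"x": 0,"y": 0,"z": 0,"roll": 0,"claw": 0}])

```text
clock: 12.25
tcp_pos: [448.8, -4.5, 7.6]
eef_rot: [-0.0, 0.687, 0.727, -0.0]
ft_force: [0.2, -0.5, -0.1]
grip_width: 10.3
gripper_force: 0.0
```

Run:
```python
from h import *
see(dict(harmonica=20,harmonica_cradle=12,capo=18),"w6")
for c in ("scene","top"):
    p=capture(c);save(p,c+"6");r=silhouettes(p,"harmonica");print(c,[(q["p"],q["extent"]) for q in r], proj(p,[449,-4,20]))
a=cv2.imread('pics/scene6.png')[150:290,180:390];b=cv2.imread('pics/w6.png')
cv2.imwrite('pics/c6.png',np.vstack([cv2.resize(a,(450,300),interpolation=3),cv2.resize(b,(450,300))]))
```

```text
t 12.3 tcp [448.8  -4.5   7.6] yaw 3.3 z [-0. -0. -1.]
harmonica 0.59 [258, 159, 305, 298] [449.    2.7] [27.4 91.8] 92.7
harmonica_cradle 0.96 [397, 132, 543, 336] [565.4  12.5] [ 69.3 110.8] 87.6
scene [(0.92, [260.1, 210.3, 293.5, 228.6])] [[277.72769679 216.13974329]]
top [] [[265.48555971 214.89572427]]
```

View pics/c6.png

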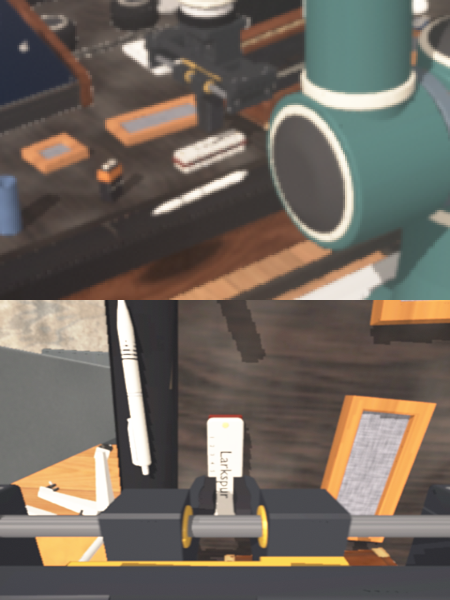

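In the scene crop the shut fingers hang just above the harmonica, which shows whole in front of them, although the TCP reads z = 8. In the wrist picture the fingertips sit at row ~248, where a tip at the TCP should be at row ~225. So the real tips end well short of the stated TCP, roughly 35–40 mm. I'll open, go down in careful steps and measure it.

Emit:
move_arm(increments=[{"x": 0,"y": 0,"z": 0,"roll": 0,"claw": 1},{"x": 0,"y": 0,"z": 0,"roll": 0,"claw": 1},{"x": 0,"y": 0,"z": 0,"roll": 0,"claw": 1},{"x": 0,"y": 0,"z": 0,"roll": 0,"claw": 1},{"x": 0,"y": 0,"z": 0,"roll": 0,"claw": 1},{"x": 0,"y": 0,"z": 0,"roll": 0,"claw": 1},{"x": 0,"y": 0,"z": 0,"roll": 0,"claw": 1},{"x": 0,"y": 0,"z": 5,"roll": 0,"claw": 1},{"x": 0,"y": 0,"z": 5,"roll": 0,"claw": 1},{"x": 0,"y": 0,"z": 5,"roll": 0,"claw": 1},{"x": 0,"y": 0,"z": 0,"roll": 0,"claw": 1}])

```text
clock: 14.02
tcp_pos: [448.2, -4.5, -8.1]
eef_rot: [-0.001, 0.687, 0.727, -0.0]
ft_force: [0.3, 0.5, -0.3]
grip_width: 88.2
gripper_force: 0.0
```

Run:
```python
from h import *
o=get_obs();print(o["tcp_pos"],o["ft_force"],o["grip_width"])
p=capture("scene");w=capture("wrist")
a=p["img"][150:290,180:390,::-1];b=w["img"][200:380,140:420,::-1]
cv2.imwrite('pics/c7.png',np.vstack([cv2.resize(a,(450,300),interpolation=3),cv2.resize(b,(450,290),interpolation=3)]))
T=np.array([449.,-4.5])
for z in (-8,10,31): print(z,(proj(p,[[449+44,-4.5,z],[449-44,-4.5,z]])-[180,150])*450/210,(proj(w,[[449+44,4.5,z],[449-44,4.5,z]])))
```

```text
[448.17898029  -4.49621876  -8.0710337 ] [ 0.3055138   0.48461734 -0.26816781] 88.22138247502863
-8 [[191.53545323 147.14095153]
 [229.80560248 174.38178281]] [[346.40677256 229.55713672]
 [213.09691746 222.21693399]]
10 [[191.11064407 135.25937111]
 [229.59680947 162.11701824]] [[352.99043886 239.84966013]
 [206.54139014 231.86609733]]
31 [[190.60866885 121.21951609]
 [229.34994336 147.61579158]] [[362.51640482 254.74200477]
 [197.03938535 245.85221801]]
```

View pics/c7.png

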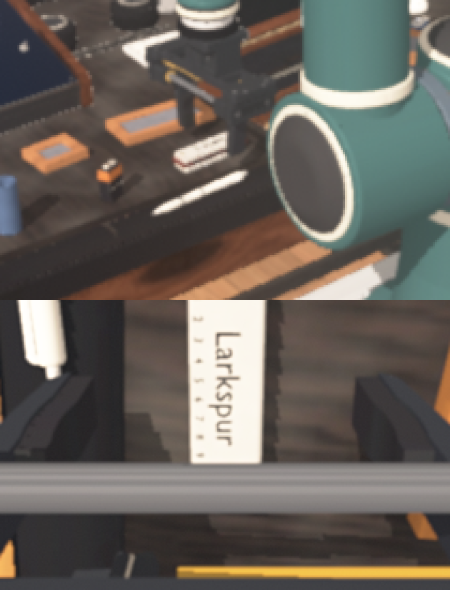

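The TCP reads -8 without touching. In the wrist crop the finger ends sit at about (197,247) and (362,247), which matches z ≈ 31, so the real tips are about 38 mm behind the reported TCP. I'll use tip = reading + 38.

Emit:
move_arm(increments=[{"x": 0,"y": 0,"z": 10,"roll": 0,"claw": 1},{"x": 0,"y": 0,"z": 5,"roll": 0,"claw": 1},{"x": 0,"y": 0,"z": 5,"roll": 0,"claw": 1},{"x": 0,"y": 0,"z": 0,"roll": 0,"claw": 1},{"x": 0,"y": 0,"z": 0,"roll": 0,"claw": 0},{"x": 0,"y": 0,"z": 0,"roll": 0,"claw": 0},{"x": 0,"y": 0,"z": 0,"roll": 0,"claw": 0},{"x": 0,"y": 0,"z": 0,"roll": 0,"claw": 0},{"x": 0,"y": 0,"z": 0,"roll": 0,"claw": 0},{"x": 0,"y": 0,"z": 0,"roll": 0,"claw": 0},{"x": 0,"y": 0,"z": 0,"roll": 0,"claw": 0},{"x": 0,"y": 0,"z": 0,"roll": 0,"claw": 0}])

```text
clock: 15.62
tcp_pos: [448.9, -4.5, -27.4]
eef_rot: [0.0, 0.687, 0.727, 0.0]
ft_force: [-0.9, 0.2, -0.1]
grip_width: 26.7
gripper_force: 30.0
```

Gripped at 26.7 mm with 30 N. Lift and carry over the cradle.

Emit:
move_arm(increments=[{"x": 0,"y": 0,"z": -10,"roll": 0,"claw": 0},{"x": 0,"y": 0,"z": -20,"roll": 0,"claw": 0},{"x": 0,"y": 0,"z": -20,"roll": 0,"claw": 0},{"x": 0,"y": 0,"z": 0,"roll": 0.1,"claw": 0},{"x": 1.7,"y": 29.5,"z": 0,"roll": 0,"claw": 0},{"x": 1.7,"y": 29.5,"z": 0,"roll": 0,"claw": 0},{"x": 1.7,"y": 29.5,"z": 0,"roll": 0,"claw": 0},{"x": 1.7,"y": 29.5,"z": 0,"roll": 0,"claw": 0},{"x": 0,"y": 0,"z": 0,"roll": 0,"claw": 0},{"x": 0,"y": 0,"z": 0,"roll": 0,"claw": 0}])

```text
clock: 16.88
tcp_pos: [565.7, -2.8, 22.4]
eef_rot: [-0.001, 0.722, 0.692, -0.001]
ft_force: [-1.3, 0.3, -0.2]
grip_width: 26.3
gripper_force: 30.0
```

Run:
```python
from h import *
see(dict(harmonica=70,harmonica_cradle=12),"w8")
```

```text
t 16.93 tcp [565.4  -2.8  22.3] yaw -2.5 z [-0.002  0.    -1.   ]
harmonica 0.82 [253, 168, 309, 349] [567.3  16.3] [26.3 68.9] 87.9
harmonica_cradle 0.97 [233, 131, 333, 297] [568.6  27.2] [62.2 79.5] 87.6
```

View pics/w8.png

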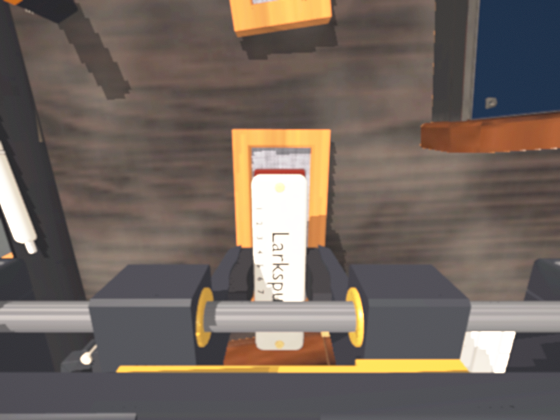

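It shows the harmonica held level from row 172 to 349, aligned with the recess. I'll compute its centre in the air against the recess.

Run:
```python
from h import *
p=pickle.load(open("w8.pkl","rb"))["pic"]
P=plane(p,[[280,174],[279,349],[253,200],[306,200]],70);print(P.round(1),"mid",P[:2].mean(0),P[2:].mean(0))
C=plane(p,[[233,130],[329,130]],12);print(C.round(1))
```

```text
[[568.8  48.3  70. ]
 [564.2 -49.3  70. ]
 [555.5  36.5  70. ]
 [580.5  35.5  70. ]] mid [ 5.66482546e+02 -4.63103562e-01  7.00000000e+01] [568.02088511  35.98925529  70.        ]
[[539.8  68.2  12. ]
 [600.6  65.6  12. ]]
```

Centre (566.5,-0.5) against the recess (567.3,-2): fits. Lower and release.

Emit:
move_arm(increments=[{"x": -1,"y": 0.8,"z": 15,"roll": 0,"claw": 0},{"x": 0,"y": 0,"z": 15,"roll": 0,"claw": 0},{"x": 0,"y": 0,"z": 8,"roll": 0,"claw": 0},{"x": 0,"y": 0,"z": 5,"roll": 0,"claw": 0},{"x": 0,"y": 0,"z": 0,"roll": 0,"claw": 0},{"x": 0,"y": 0,"z": 0,"roll": 0,"claw": 0.6},{"x": 0,"y": 0,"z": 0,"roll": 0,"claw": 0.6},{"x": 0,"y": 0,"z": 0,"roll": 0,"claw": 0.6},{"x": 0,"y": 0,"z": 0,"roll": 0,"claw": 0.6},{"x": 0,"y": 0,"z": -30,"roll": 0,"claw": 1},{"x": 0,"y": 0,"z": -40,"roll": 0,"claw": 1},{"x": 0,"y": 0,"z": -40,"roll": 0,"claw": 1}])

```text
clock: 18.52
tcp_pos: [567.4, -3.8, 90.5]
eef_rot: [-0.0, 0.722, 0.692, -0.0]
ft_force: [1.1, -0.1, 0.6]
grip_width: 80.5
gripper_force: 0.0
```

Run:
```python
from h import *
see(dict(harmonica=26,harmonica_cradle=12,battery_9v=48,battery_cradle=12),"w9")
```

```text
t 18.57 tcp [571.7  -4.   96.9] yaw -2.5 z [ 0.009 -0.    -1.   ]
harmonica 0.58 [265, 149, 295, 260] [568.8  -0.9] [ 26.4 100.1] 86.8
harmonica_cradle 0.91 [243, 126, 318, 270] [567.   -1.3] [ 63.1 138.8] 87.5
battery_9v 0.58 [58, 0, 128, 48] [450.6 141.6] [28.8 41.2] 115.4
battery_cradle 0.73 [237, 0, 317, 60] [572.1 143.9] [41. 56.] 4.7
battery_cradle 0.42 [243, 124, 317, 274] [567.   -1.8] [ 63.4 139.9] 87.3
```

Harmonica placed at (568.8,-0.9), level in its cradle. Now the battery: turn to its yaw of 23° and hover.

Emit:
move_arm(increments=[{"x": 0,"y": 0,"z": 0,"roll": -0.148,"claw": 1},{"x": 0,"y": 0,"z": 0,"roll": -0.148,"claw": 1},{"x": 0,"y": 0,"z": 0,"roll": -0.149,"claw": 1},{"x": 38.5,"y": -11.5,"z": -4,"roll": 0,"claw": 1},{"x": 38.5,"y": -11.5,"z": -4,"roll": 0,"claw": 1},{"x": 38.5,"y": -11.5,"z": -4,"roll": 0,"claw": 1},{"x": 38.5,"y": -11.5,"z": -4,"roll": 0,"claw": 1},{"x": 38.5,"y": -11.5,"z": -4,"roll": 0,"claw": 1},{"x": 0,"y": 0,"z": 0,"roll": 0,"claw": 1},{"x": 0,"y": 0,"z": 0,"roll": 0,"claw": 1},{"x": 0,"y": 0,"z": 0,"roll": 0,"claw": 1}])

```text
clock: 20.15
tcp_pos: [439.8, 150.0, 108.9]
eef_rot: [-0.0, 0.552, 0.834, -0.001]
ft_force: [0.4, 0.1, 0.4]
grip_width: 88.3
gripper_force: 0.0
```

Run:
```python
from h import *
see(dict(battery_9v=48,battery_cradle=12,bottle_slide=66,slide_cradle=12),"w10")
```

```text
t 20.2 tcp [439.9 150.  109.1] yaw 23.0 z [-0.001 -0.    -1.   ]
battery_9v 0.57 [267, 187, 286, 224] [437.  154.5] [16.3 34. ] 113.5
battery_cradle 0.97 [367, 201, 440, 270] [568.6 163.8] [60.  61.3] 5.9
bottle_slide 0.68 [330, 36, 386, 90] [444.9 275.8] [27.2 39.9] 49.8
```

View pics/w10.png

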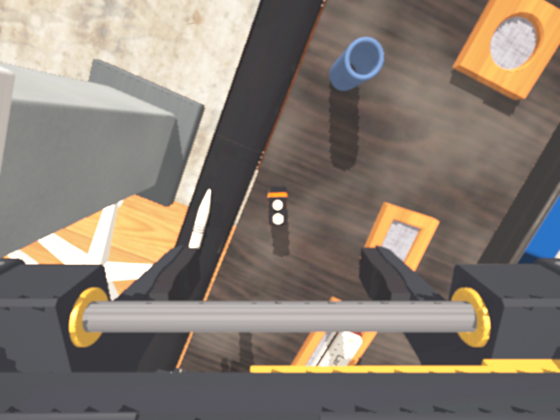

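The battery's black top with two white terminals is centred at about (278,212), aligned with the tool, and its orange side is at row 194. The slide's top ring is centred at (364,59).

Run:
```python
from h import *
p=pickle.load(open("w10.pkl","rb"))["pic"]
print(plane(p,[[278,205],[278,219],[278,212]],48).round(1)); print(plane(p,[364,59],66).round(1))
im=p["img"][180:235,255:300]; q=pickle.load(open("w3.pkl","rb"));w4=pickle.load(open("w4.pkl","rb"))["pic"]
print("w4 terminals (277,24)",plane(w4,[277,24],48).round(1),"tri",tri([(w4,[277,24]),(p,[278,212])]))
print(p["img"][180:240,278].mean(1).astype(int).tolist())
```

```text
[[436.9 155.7  48. ]
 [441.9 144.1  48. ]
 [439.4 149.9  48. ]]
[[449.  280.6  66. ]]
w4 terminals (277,24) [[439.4 150.8  48. ]] tri (array([439.33385401, 150.34330094,  49.33295955]), [0.1, 0.1])
[86, 87, 86, 85, 86, 84, 77, 69, 67, 67, 68, 85, 132, 156, 160, 162, 157, 109, 80, 147, 247, 255, 255, 254, 254, 254, 254, 254, 255, 248, 160, 68, 104, 217, 255, 255, 255, 254, 254, 254, 254, 254, 255, 252, 188, 92, 69, 73, 75, 76, 78, 79, 79, 80, 80, 81, 80, 80, 80, 81]
```

Triangulated battery top at (439.3,150.3,49), right under the tool. Descend to tip 24 mm and grip.

Emit:
move_arm(increments=[{"x": 0,"y": 0,"z": 40,"roll": 0,"claw": 1},{"x": 0,"y": 0,"z": 40,"roll": 0,"claw": 1},{"x": 0,"y": 0,"z": 33,"roll": 0,"claw": 1},{"x": 0,"y": 0,"z": 10,"roll": 0,"claw": 1},{"x": 0,"y": 0,"z": 0,"roll": 0,"claw": 0},{"x": 0,"y": 0,"z": 0,"roll": 0,"claw": 0},{"x": 0,"y": 0,"z": 0,"roll": 0,"claw": 0},{"x": 0,"y": 0,"z": 0,"roll": 0,"claw": 0},{"x": 0,"y": 0,"z": 0,"roll": 0,"claw": 0},{"x": 0,"y": 0,"z": 0,"roll": 0,"claw": 0},{"x": 0,"y": 0,"z": 0,"roll": 0,"claw": 0},{"x": 0,"y": 0,"z": 0,"roll": 0,"claw": 0}])

```text
clock: 21.9
tcp_pos: [439.4, 150.8, -13.5]
eef_rot: [-0.0, 0.552, 0.834, -0.0]
ft_force: [-0.7, -0.2, 1.3]
grip_width: 16.7
gripper_force: 30.0
```

Emit:
move_arm(increments=[{"x": 0,"y": 0,"z": 0,"roll": 0,"claw": 0}])

```text
clock: 22.02
tcp_pos: [439.4, 150.8, -13.5]
eef_rot: [-0.0, 0.552, 0.834, -0.0]
ft_force: [-0.1, -0.2, -0.3]
grip_width: 16.8
gripper_force: 30.0
```

Emit:
move_arm(increments=[{"x": 0,"y": 0,"z": -10,"roll": 0,"claw": 0},{"x": 0,"y": 0,"z": -20,"roll": 0,"claw": 0},{"x": 0,"y": 0,"z": -20,"roll": 0,"claw": 0},{"x": 0,"y": 0,"z": 0,"roll": 0.156,"claw": 0},{"x": 0,"y": 0,"z": 0,"roll": 0.156,"claw": 0},{"x": -0.7,"y": 32.9,"z": 0,"roll": 0,"claw": 0},{"x": -0.7,"y": 32.9,"z": 0,"roll": 0,"claw": 0},{"x": -0.7,"y": 32.9,"z": 0,"roll": 0,"claw": 0},{"x": -0.7,"y": 32.9,"z": 0,"roll": 0,"claw": 0},{"x": 0,"y": 0,"z": 0,"roll": 0,"claw": 0},{"x": 0,"y": 0,"z": 0,"roll": 0,"claw": 0}])

```text
clock: 23.4
tcp_pos: [569.7, 159.7, 36.5]
eef_rot: [-0.0, 0.675, 0.738, -0.001]
ft_force: [-0.7, -0.3, -0.7]
grip_width: 17.0
gripper_force: 30.0
```

Run:
```python
from h import *
see(dict(battery_9v=98,battery_cradle=12),"w11")
```

```text
t 23.45 tcp [569.3 159.7  36.3] yaw 5.2 z [-0.002 -0.    -1.   ]
battery_9v 0.77 [260, 229, 297, 300] [569.6 171.2] [16.4 35.7] 94.3
battery_9v 0.23 [242, 179, 321, 248] [567.4 195.2] [29.7 32.8] 5.2
battery_cradle 0.91 [241, 180, 323, 246] [569.6 169. ] [50.2 56.8] 5.2
battery_cradle 0.24 [259, 230, 296, 298] [573.3 127.4] [28.8 60.9] 95.3
```

View pics/w11.png

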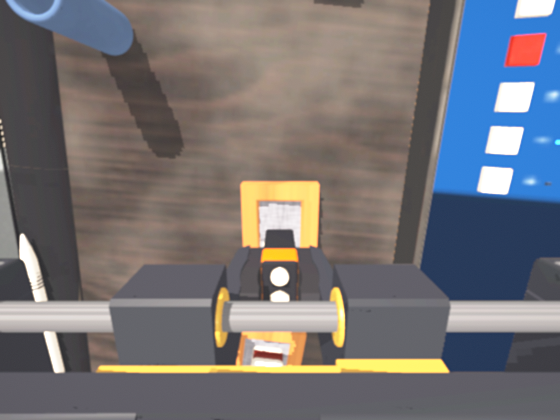

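The battery is held upright and square to the cradle. The cradle's far edge is at row 181 and the terminals are at (279,277) and (280,298).

Run:
```python
from h import *
p=pickle.load(open("w11.pkl","rb"))["pic"]
e=plane(p,[[241,181],[320,181]],12);m=e.mean(0);a=np.radians(95.2)
print(e.round(1),"cradle",m[:2]-33*np.array([np.cos(a),np.sin(a)]),"batt",plane(p,[[279,277],[280,297]],98).round(1))
```

```text
[[539.9 191.4  12. ]
 [596.1 196.6  12. ]] cradle [570.96520509 161.14606343] batt [[569.7 165.6  98. ]
 [571.1 155.2  98. ]]
```

Battery (570.4,160.4) against the cradle (571,160.5). Lower, release and rise.

Emit:
move_arm(increments=[{"x": 0,"y": 0,"z": 15,"roll": 0,"claw": 0},{"x": 0,"y": 0,"z": 15,"roll": 0,"claw": 0},{"x": 0,"y": 0,"z": 8,"roll": 0,"claw": 0},{"x": 0,"y": 0,"z": 5,"roll": 0,"claw": 0},{"x": 0,"y": 0,"z": 0,"roll": 0,"claw": 0},{"x": 0,"y": 0,"z": 0,"roll": 0,"claw": 0.6},{"x": 0,"y": 0,"z": 0,"roll": 0,"claw": 0.6},{"x": 0,"y": 0,"z": 0,"roll": 0,"claw": 0.6},{"x": 0,"y": 0,"z": 0,"roll": 0,"claw": 0.6},{"x": 0,"y": 0,"z": -40,"roll": 0,"claw": 1},{"x": 0,"y": 0,"z": -50,"roll": 0,"claw": 1},{"x": 0,"y": 0,"z": -50,"roll": 0,"claw": 1}])

```text
clock: 25.05
tcp_pos: [570.4, 159.8, 134.8]
eef_rot: [-0.0, 0.675, 0.738, -0.0]
ft_force: [1.0, 0.8, 0.3]
grip_width: 80.8
gripper_force: 0.0
```

Run:
```python
from h import *
see(dict(battery_9v=54,battery_cradle=12,bottle_slide=66,harmonica=26),"w12")
```

```text
t 25.1 tcp [575.4 161.  143.2] yaw 5.2 z [ 0.011  0.003 -1.   ]
battery_9v 0.73 [268, 184, 287, 219] [571.4 163.6] [16.9 32.6] 95.2
battery_cradle 0.88 [252, 164, 310, 224] [571.  159.6] [57.6 65.9] 95.2
bottle_slide 0.9 [117, 26, 183, 78] [459.5 275.1] [26.3 49.1] 152.7
harmonica 0.58 [248, 285, 284, 367] [567.9 -26.7] [26.4 51. ] 87.3
```

Emit:
move_arm(increments=[{"x": 0,"y": 0,"z": 0,"roll": -0.185,"claw": 1},{"x": 0,"y": 0,"z": 0,"roll": -0.185,"claw": 1},{"x": 0,"y": 0,"z": 0,"roll": -0.185,"claw": 1},{"x": 0,"y": 0,"z": 0,"roll": -0.185,"claw": 1},{"x": 0,"y": 0,"z": 0,"roll": -0.185,"claw": 1},{"x": 0,"y": 0,"z": 0,"roll": -0.185,"claw": 1},{"x": 0,"y": 0,"z": 0,"roll": -0.185,"claw": 1},{"x": 0,"y": 0,"z": 0,"roll": -0.185,"claw": 1},{"x": 0,"y": 0,"z": 0,"roll": 0,"claw": 1}])

```text
clock: 26.42
tcp_pos: [569.2, 159.4, 131.0]
eef_rot: [-0.002, 0.001, 1.0, -0.001]
ft_force: [-0.4, -0.3, 0.5]
grip_width: 88.5
gripper_force: 0.0
```

Battery sits at its recess centre. Now the slide at (449,281).

Emit:
move_arm(increments=[{"x": 30.1,"y": 30.4,"z": 0,"roll": 0,"claw": 1},{"x": 30.1,"y": 30.4,"z": 0,"roll": 0,"claw": 1},{"x": 30.1,"y": 30.4,"z": 0,"roll": 0,"claw": 1},{"x": 30.1,"y": 30.4,"z": 0,"roll": 0,"claw": 1},{"x": 0,"y": 0,"z": 0,"roll": 0,"claw": 1},{"x": 0,"y": 0,"z": 0,"roll": 0,"claw": 1}])

```text
clock: 27.18
tcp_pos: [450.4, 281.2, 132.9]
eef_rot: [-0.0, 0.001, 1.0, -0.0]
ft_force: [0.5, -0.2, 0.1]
grip_width: 88.4
gripper_force: 0.0
```

Run:
```python
from h import *
D=see(dict(bottle_slide=66),"w13");p=D["pic"]
print(fit("bottle_slide",[(p,D["bottle_slide"][0]["mask"])],(449,281)),proj(p,[[449,281,66],[449,281,0]]).round())
```

```text
t 27.23 tcp [450.8 280.9 133.1] yaw 89.9 z [-0.    -0.001 -1.   ]
bottle_slide 0.9 [264, 181, 296, 223] [443.8 282.3] [26.5 37.3] 167.5
(array([453.9, 281.2, -16.2,   4.1]), np.float64(0.077)) [[278. 208.]
 [279. 192.]]
```

Emit:
move_arm(increments=[{"x": 1.5,"y": 0.5,"z": 40,"roll": 0,"claw": 1},{"x": 0,"y": 0,"z": 40,"roll": 0,"claw": 1},{"x": 0,"y": 0,"z": 40,"roll": 0,"claw": 1},{"x": 0,"y": 0,"z": 19,"roll": 0,"claw": 1},{"x": 0,"y": 0,"z": 0,"roll": 0,"claw": 0},{"x": 0,"y": 0,"z": 0,"roll": 0,"claw": 0},{"x": 0,"y": 0,"z": 0,"roll": 0,"claw": 0},{"x": 0,"y": 0,"z": 0,"roll": 0,"claw": 0},{"x": 0,"y": 0,"z": 0,"roll": 0,"claw": 0},{"x": 0,"y": 0,"z": 0,"roll": 0,"claw": 0},{"x": 0,"y": 0,"z": 0,"roll": 0,"claw": 0},{"x": 0,"y": 0,"z": 0,"roll": 0,"claw": 0}])

```text
clock: 28.78
tcp_pos: [449.1, 282.1, -5.2]
eef_rot: [0.0, 0.0, 1.0, 0.0]
ft_force: [0.7, -0.7, 1.5]
grip_width: 27.3
gripper_force: 29.9
```

Emit:
move_arm(increments=[{"x": 0,"y": 0,"z": -10,"roll": 0,"claw": 0},{"x": 0,"y": 0,"z": -25,"roll": 0,"claw": 0},{"x": 0,"y": 0,"z": -25,"roll": 0,"claw": 0},{"x": -30.2,"y": 18.8,"z": 0,"roll": 0,"claw": 0},{"x": -30.2,"y": 18.8,"z": 0,"roll": 0,"claw": 0},{"x": -30.2,"y": 18.8,"z": 0,"roll": 0,"claw": 0},{"x": -30.2,"y": 18.8,"z": 0,"roll": 0,"claw": 0},{"x": 0,"y": 0,"z": 0,"roll": 0,"claw": 0},{"x": 0,"y": 0,"z": 0,"roll": 0,"claw": 0}])

```text
clock: 29.9
tcp_pos: [569.1, 356.7, 54.3]
eef_rot: [-0.001, 0.0, 1.0, -0.0]
ft_force: [0.5, 0.4, -2.0]
grip_width: 27.2
gripper_force: 29.9
```

Run:
```python
from h import *
D=see(dict(bottle_slide=126,slide_cradle=12),"w14");p=D["pic"]
print(proj(p,[[536,323,12],[536,391,12],[570,357,126]]).round())
```

```text
t 29.95 tcp [568.8 356.5  54.3] yaw 90.0 z [-0.001 -0.001 -1.   ]
slide_cradle 0.93 [236, 175, 324, 249] [565.8 358. ] [62.2 68.1] 89.4
[[235. 177.]
 [323. 177.]
 [279. 301.]]
```

View pics/w14.png

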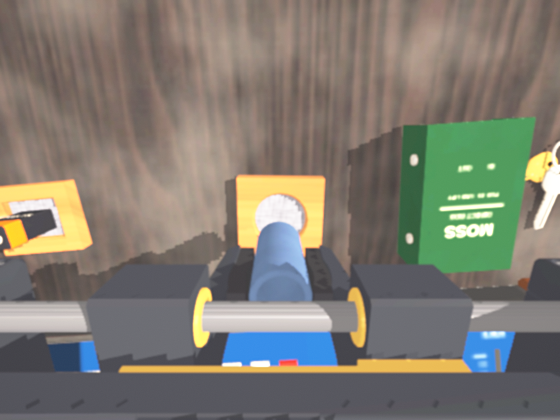

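The slide hangs upright at column 279 over the round recess; the cradle's edges at 236–324 and row 176 match the prediction, and the green pedal on the right stays clear. Lower and release.

Emit:
move_arm(increments=[{"x": 0,"y": 1,"z": 20,"roll": 0,"claw": 0},{"x": 0,"y": 0,"z": 20,"roll": 0,"claw": 0},{"x": 0,"y": 0,"z": 8,"roll": 0,"claw": 0},{"x": 0,"y": 0,"z": 5,"roll": 0,"claw": 0},{"x": 0,"y": 0,"z": 0,"roll": 0,"claw": 0},{"x": 0,"y": 0,"z": 0,"roll": 0,"claw": 0.7},{"x": 0,"y": 0,"z": 0,"roll": 0,"claw": 0.7},{"x": 0,"y": 0,"z": 0,"roll": 0,"claw": 0.7},{"x": 0,"y": 0,"z": 0,"roll": 0,"claw": 0.7},{"x": 0,"y": 0,"z": -50,"roll": 0,"claw": 1},{"x": 0,"y": 0,"z": -60,"roll": 0,"claw": 1},{"x": 0,"y": 0,"z": -60,"roll": 0,"claw": 1}])

```text
clock: 31.55
tcp_pos: [569.5, 357.9, 173.0]
eef_rot: [-0.0, 0.0, 1.0, -0.0]
ft_force: [1.1, 1.2, 0.1]
grip_width: 87.5
gripper_force: 0.0
```

Run:
```python
from h import *
D=see(dict(bottle_slide=72,slide_cradle=12,battery_9v=54),"w15");p=D["pic"]
D2=see(dict(bottle_slide=72,slide_cradle=12),"w15b");p=D2["pic"]
m=D2["bottle_slide"][0]["mask"];v,u=np.nonzero(m);print(u.mean(),v.mean(),proj(p,[[570,357,72],[570,357,6]]).round())
```

```text
t 31.6 tcp [574.2 360.7 184.1] yaw 90.0 z [ 0.012  0.007 -1.   ]
bottle_slide 0.8 [264, 173, 296, 213] [564.9 358.2] [28.  38.8] 0.8
slide_cradle 0.77 [248, 157, 309, 213] [569.5 358.1] [68.  69.4] 179.6
battery_9v 0.68 [78, 179, 124, 203] [567.5 173.2] [21.1 51.2] 107.7
t 31.8 tcp [569.7 358.  171.5] yaw 90.0 z [ 0.  0. -1.]
bottle_slide 0.62 [267, 176, 293, 212] [565.5 359.4] [24.1 35.7] 180.0
slide_cradle 0.68 [246, 155, 305, 214] [570.  358.2] [70.1 70.6] 0.0
278.51142857142855 193.55714285714285 [[277. 198.]
 [277. 185.]]
```

The slide stands upright in its recess. Travel high to the tape on the right.

Emit:
move_arm(increments=[{"x": 11,"y": -56,"z": -5,"roll": 0,"claw": 1},{"x": 11,"y": -56,"z": -5,"roll": 0,"claw": 1},{"x": 11,"y": -56,"z": -5,"roll": 0,"claw": 1},{"x": 11,"y": -56,"z": -5,"roll": 0,"claw": 1},{"x": 11,"y": -56,"z": -5,"roll": 0,"claw": 1},{"x": 11,"y": -56,"z": -5,"roll": 0,"claw": 1},{"x": 11,"y": -56,"z": -5,"roll": 0,"claw": 1},{"x": 11,"y": -56,"z": -5,"roll": 0,"claw": 1},{"x": 11,"y": -56,"z": -5,"roll": 0,"claw": 1},{"x": 11,"y": -56,"z": -5,"roll": 0,"claw": 1},{"x": 11,"y": -56,"z": -5,"roll": 0,"claw": 1},{"x": 11,"y": -56,"z": -5,"roll": 0,"claw": 1}])

```text
clock: 33.4
tcp_pos: [435.7, -314.7, 229.2]
eef_rot: [-0.002, 0.001, 1.0, 0.001]
ft_force: [1.8, -0.2, -0.5]
grip_width: 87.9
gripper_force: 0.0
```

Emit:
move_arm(increments=[{"x": 0,"y": 0,"z": 0,"roll": 0,"claw": 1},{"x": 0,"y": 0,"z": 0,"roll": 0,"claw": 1}])

```text
clock: 33.65
tcp_pos: [436.5, -312.7, 229.5]
eef_rot: [-0.001, 0.001, 1.0, 0.002]
ft_force: [0.2, 0.8, 0.4]
grip_width: 87.9
gripper_force: 0.0
```

Run:
```python
from h import *
see(dict(gaffer_tape=20,tape_cradle=12,xlr_plug=19,capo=18),"w16")
```

```text
t 33.7 tcp [ 436.8 -312.3  229.9] yaw 90.0 z [-0.002  0.003 -1.   ]
gaffer_tape 0.67 [229, 116, 271, 155] [ 378.1 -351.7] [51.8 52.5] 134.2
tape_cradle 0.55 [152, 215, 230, 280] [ 543.3 -441. ] [97.9 98. ] 99.3
xlr_plug 0.97 [322, 129, 355, 183] [ 403.6 -236.5] [19.6 78.6] 24.5
xlr_plug 0.69 [437, 238, 537, 283] [556.1  -5.7] [ 68.  138.9] 94.0
capo 0.95 [378, 134, 444, 173] [ 401.6 -139.2] [48.7 90.4] 84.8
```

View pics/w16.png

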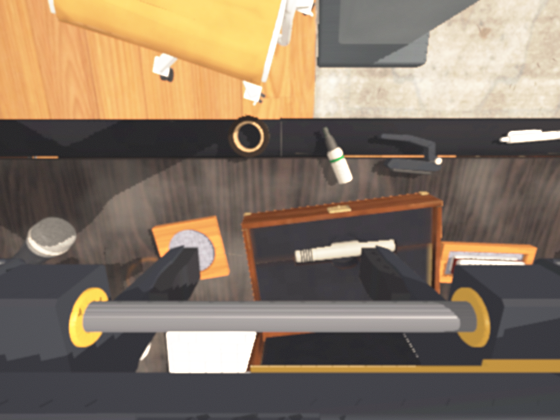

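It shows the tape ring on the dark strip at (249,136), its cradle at (191,248), the plug at (339,157) and the capo at (411,155), all where they should be. I'll get closer and look for the loose end in the mask's outline.

Emit:
move_arm(increments=[{"x": 15,"y": -13,"z": 30,"roll": 0,"claw": 1},{"x": 15,"y": -13,"z": 30,"roll": 0,"claw": 1},{"x": 15,"y": -13,"z": 30,"roll": 0,"claw": 1},{"x": 0,"y": 0,"z": 0,"roll": 0,"claw": 1},{"x": 0,"y": 0,"z": 0,"roll": 0,"claw": 1}])

```text
clock: 34.52
tcp_pos: [393.5, -352.5, 142.8]
eef_rot: [0.001, 0.0, 1.0, -0.0]
ft_force: [1.1, 0.3, 1.2]
grip_width: 88.1
gripper_force: 0.0
```

Run:
```python
from h import *
D=see(dict(gaffer_tape=20,xlr_plug=19),"w17");p=D["pic"];m=D["gaffer_tape"][0]["mask"]
f=fit("gaffer_tape",[(p,m)],(378,-352));print(f)
c,_=cv2.findContours(m.astype(np.uint8),0,1);c=max(c,key=cv2.contourArea)[:,0]
P=plane(p,c,20)[:,:2];cc,r=cv2.minEnclosingCircle(P.astype(np.float32));print(cc,r)
# warp to a top-down 4 px/mm view, stretch the contrast, radial dark profile
g=np.arange(-36,36,.25);X,Y=np.meshgrid(g,g);q=proj(p,np.c_[(378+X).ravel(),(-352+Y).ravel(),np.full(X.size,20)])
I=cv2.remap(p["img"].mean(2).astype(np.float32),q[:,0].reshape(X.shape).astype(np.float32),q[:,1].reshape(X.shape).astype(np.float32),1)
M=cv2.remap(m.astype(np.float32),q[:,0].reshape(X.shape).astype(np.float32),q[:,1].reshape(X.shape).astype(np.float32),1)
A=np.degrees(np.arctan2(Y,X))%360;rr=np.hypot(X,Y)
for a in range(0,360,15):
    s=(np.abs((A-a+180)%360-180)<4)
    print(a,"maskR",round(float(rr[s&(M>.5)].max()),1),[int(I[s&(np.abs(rr-k)<.7)].mean()) for k in range(14,34,2)])
```

```text
t 34.58 tcp [ 393.9 -352.9  143.4] yaw 90.0 z [ 0.002 -0.002 -1.   ]
gaffer_tape 0.56 [252, 154, 305, 200] [ 378.1 -351.4] [52.6 53.4] 44.4
xlr_plug 0.89 [369, 170, 406, 236] [ 402.6 -237.8] [19.9 80.8] 23.7
(array([ 378.4, -351.9,    1.3,    3.5]), np.float64(0.51))
(377.7916564941406, -351.6149597167969) 27.455642700195312
0 maskR 26.3 [164, 202, 218, 142, 61, 59, 67, 82, 87, 88]
15 maskR 27.6 [141, 187, 214, 135, 61, 61, 69, 87, 90, 88]
30 maskR 27.7 [133, 176, 212, 130, 61, 62, 62, 65, 72, 85]
45 maskR 27.4 [121, 177, 211, 119, 60, 62, 58, 51, 53, 60]
60 maskR 27.2 [102, 176, 214, 122, 60, 61, 59, 54, 52, 51]
75 maskR 27.0 [77, 167, 207, 113, 60, 61, 60, 58, 58, 57]
90 maskR 26.6 [56, 158, 213, 114, 60, 62, 61, 58, 58, 58]
105 maskR 26.9 [48, 146, 206, 106, 60, 62, 61, 60, 59, 59]
120 maskR 26.5 [46, 137, 200, 96, 58, 60, 62, 61, 60, 61]
135 maskR 26.9 [45, 103, 138, 63, 44, 45, 48, 46, 44, 43]
150 maskR 27.6 [43, 99, 136, 64, 45, 46, 46, 45, 53, 123]
165 maskR 27.9 [43, 100, 136, 66, 45, 46, 46, 92, 183, 192]
180 maskR 27.8 [43, 94, 141, 69, 44, 45, 55, 148, 190, 190]
195 maskR 27.8 [43, 94, 141, 70, 44, 44, 43, 90, 173, 182]
210 maskR 27.4 [42, 90, 141, 73, 45, 45, 46, 46, 53, 121]
225 maskR 26.6 [42, 82, 138, 75, 45, 46, 48, 48, 45, 43]
240 maskR 27.0 [43, 82, 144, 83, 45, 46, 48, 46, 45, 45]
255 maskR 27.0 [43, 84, 142, 87, 45, 46, 46, 45, 45, 44]
270 maskR 27.1 [57, 114, 152, 88, 45, 46, 45, 44, 44, 44]
285 maskR 27.2 [99, 181, 174, 99, 48, 48, 46, 44, 44, 43]
300 maskR 27.3 [139, 218, 222, 141, 62, 61, 57, 45, 42, 42]
315 maskR 26.4 [171, 221, 222, 139, 61, 61, 56, 47, 47, 48]
330 maskR 26.5 [181, 219, 221, 138, 61, 60, 57, 53, 57, 64]
345 maskR 26.9 [180, 213, 220, 141, 62, 61, 59, 64, 77, 83]
```

The outline doesn't settle where the loose end points; weak bumps lie near world ±x, so I'll grip along world y (present yaw), 90° away from both. Descend at (378,-352).

Emit:
move_arm(increments=[{"x": 15.9,"y": 1,"z": 30,"roll": 0,"claw": 1},{"x": 0,"y": 0,"z": 45,"roll": 0,"claw": 1},{"x": 0,"y": 0,"z": 40,"roll": 0,"claw": 1},{"x": 0,"y": 0,"z": 30,"roll": 0,"claw": 1},{"x": 0,"y": 0,"z": 15,"roll": 0,"claw": 1},{"x": 0,"y": 0,"z": 10,"roll": 0,"claw": 1},{"x": 0,"y": 0,"z": 0,"roll": 0,"claw": 1},{"x": 0,"y": 0,"z": 0,"roll": 0,"claw": 0},{"x": 0,"y": 0,"z": 0,"roll": 0,"claw": 0},{"x": 0,"y": 0,"z": 0,"roll": 0,"claw": 0},{"x": 0,"y": 0,"z": 0,"roll": 0,"claw": 0},{"x": 0,"y": 0,"z": 0,"roll": 0,"claw": 0}])

```text
clock: 36.17
tcp_pos: [376.6, -351.9, -28.0]
eef_rot: [0.0, 0.0, 1.0, -0.0]
ft_force: [-1.1, 0.2, 3.0]
grip_width: 51.9
gripper_force: 30.0
```

Emit:
move_arm(increments=[{"x": 0,"y": 0,"z": 0,"roll": 0,"claw": 0},{"x": 0,"y": 0,"z": 0,"roll": 0,"claw": 0}])

```text
clock: 36.42
tcp_pos: [376.6, -351.9, -28.1]
eef_rot: [0.0, 0.0, 1.0, -0.0]
ft_force: [-1.2, 1.0, 4.8]
grip_width: 51.6
gripper_force: 30.0
```

Emit:
move_arm(increments=[{"x": 0,"y": 0,"z": -10,"roll": 0,"claw": 0},{"x": 0,"y": 0,"z": -35,"roll": 0,"claw": 0},{"x": 0,"y": 0,"z": -35,"roll": 0,"claw": 0},{"x": 0,"y": -30,"z": 0,"roll": 0,"claw": 0},{"x": 0,"y": -30,"z": 0,"roll": 0,"claw": 0},{"x": 0,"y": -29,"z": 0,"roll": 0,"claw": 0},{"x": -33,"y": 0,"z": 0,"roll": 0,"claw": 0},{"x": -33,"y": 0,"z": 0,"roll": 0,"claw": 0},{"x": -33,"y": 0,"z": 0,"roll": 0,"claw": 0},{"x": -33,"y": 0,"z": 0,"roll": 0,"claw": 0},{"x": -33,"y": 0,"z": 0,"roll": 0,"claw": 0}])

```text
clock: 37.8
tcp_pos: [542.2, -440.5, 51.5]
eef_rot: [-0.0, 0.0, 1.0, 0.0]
ft_force: [0.3, -1.7, -0.6]
grip_width: 51.9
gripper_force: 30.0
```

Emit:
move_arm(increments=[{"x": 0,"y": 0,"z": 0,"roll": 0.175,"claw": 0},{"x": 0,"y": 0,"z": 0,"roll": 0.175,"claw": 0},{"x": 0,"y": 0,"z": 0,"roll": 0.175,"claw": 0},{"x": 0,"y": 0,"z": 0,"roll": 0.175,"claw": 0},{"x": 0,"y": 0,"z": 0,"roll": 0.175,"claw": 0},{"x": 0,"y": 0,"z": 0,"roll": 0.175,"claw": 0},{"x": 0,"y": 0,"z": 0,"roll": 0.175,"claw": 0},{"x": 0,"y": 0,"z": 0,"roll": 0.175,"claw": 0},{"x": 0,"y": 0,"z": 0,"roll": 0,"claw": 0},{"x": 0,"y": 0,"z": 0,"roll": 0,"claw": 0}])

```text
clock: 39.05
tcp_pos: [541.2, -440.7, 51.6]
eef_rot: [-0.0, 0.643, 0.766, -0.0]
ft_force: [-0.2, -0.6, -0.2]
grip_width: 51.9
gripper_force: 30.0
```

Run:
```python
from h import *
D=see(dict(gaffer_tape=100,tape_cradle=12),"w18");p=D["pic"]
a=np.radians(10)
for t in ("gaffer_tape","tape_cradle"):
    for q in D[t][:1]:
        v,u=np.nonzero(q["mask"]);i=v.argmin();print(t,"top px",u[i],v[i])
C=np.array([542.5,-441.2]);e=np.array([[np.cos(a),np.sin(a)],[-np.sin(a),np.cos(a)]])
K=np.array([[46,46],[-46,46]])@e+C
print("pred cradle far corners",proj(p,np.c_[K,[12,12]]).round(), "pred tape top far/centre",proj(p,[[542.5-26.5*np.sin(a),-441.2+26.5*np.cos(a),99],[542.5,-441.2,99]]).round())
m=D["tape_cradle"][0]["mask"] if D["tape_cradle"] else None
if m is not None: print("row15 below top cols",[ (r,np.nonzero(m[r])[0][[0,-1]].tolist()) for r in range(np.nonzero(m.any(1))[0][0],np.nonzero(m.any(1))[0][-1],12)])
```

```text
t 39.1 tcp [ 541.3 -440.7   51.6] yaw 9.9 z [-0.  0. -1.]
gaffer_tape 0.68 [228, 214, 330, 300] [ 540.6 -432.4] [46.5 51.4] 10.0
tape_cradle 0.55 [222, 163, 346, 275] [ 542.6 -431. ] [68.7 92.2] 10.0
gaffer_tape top px 273 215
tape_cradle top px 225 165
pred cradle far corners [[341. 163.]
 [219. 163.]] pred tape top far/centre [[280. 226.]
 [280. 275.]]
row15 below top cols [(165, [225, 339]), (177, [222, 342]), (189, [223, 340]), (201, [224, 340]), (213, [225, 339]), (225, [226, 339]), (237, [226, 338]), (249, [263, 326]), (261, [250, 307]), (273, [255, 303])]
```

The cradle appears where predicted, and the tape outline fits it to about 2 mm. Lower and release.

Emit:
move_arm(increments=[{"x": 0.7,"y": 1.5,"z": 30,"roll": 0,"claw": 0},{"x": 0,"y": 0,"z": 25,"roll": 0,"claw": 0},{"x": 0,"y": 0,"z": 13,"roll": 0,"claw": 0},{"x": 0,"y": 0,"z": 6,"roll": 0,"claw": 0},{"x": 0,"y": 0,"z": 0,"roll": 0,"claw": 0},{"x": 0,"y": 0,"z": 0,"roll": 0,"claw": 0.95},{"x": 0,"y": 0,"z": 0,"roll": 0,"claw": 0.95},{"x": 0,"y": 0,"z": 0,"roll": 0,"claw": 0.95},{"x": 0,"y": 0,"z": 0,"roll": 0,"claw": 0.95},{"x": 0,"y": 0,"z": -30,"roll": 0,"claw": 1},{"x": 0,"y": 0,"z": -50,"roll": 0,"claw": 1},{"x": 0,"y": 0,"z": -50,"roll": 0,"claw": 1}])

```text
clock: 40.7
tcp_pos: [542.3, -439.5, 108.4]
eef_rot: [-0.001, 0.645, 0.765, 0.0]
ft_force: [0.3, -0.4, 1.2]
grip_width: 88.2
gripper_force: 0.0
```

Emit:
move_arm(increments=[{"x": 25,"y": 0,"z": -50,"roll": 0,"claw": 1},{"x": 25,"y": 0,"z": -50,"roll": 0,"claw": 1},{"x": 0,"y": 0,"z": 0,"roll": 0,"claw": 1},{"x": 0,"y": 0,"z": 0,"roll": 0,"claw": 1}])

```text
clock: 41.2
tcp_pos: [534.1, -390.5, 207.4]
eef_rot: [0.0, 0.644, 0.765, -0.0]
ft_force: [0.7, -0.6, -0.6]
grip_width: 88.2
gripper_force: 0.0
```

Run:
```python
from h import *
see(dict(gaffer_tape=25,tape_cradle=12,xlr_plug=19,capo=18),"w19")
t=capture("top");D=pickle.load(open("d0.pkl","rb"))
for n,z in dict(gaffer_tape=25,tape_cradle=12,harmonica=26,harmonica_cradle=12,bottle_slide=72,battery_9v=54,capo=18,xlr_plug=19).items():
    print("top",n,[(round(float(q["p"]),2),*rect(t,q["mask"],z)) for q in silhouettes(t,n)[:2]])
```

```text
t 41.25 tcp [ 533.5 -390.3  206. ] yaw 9.7 z [-0.002  0.001 -1.   ]
gaffer_tape 0.94 [258, 200, 300, 242] [ 543.7 -439.3] [51.6 56.8] 99.8
tape_cradle 0.57 [246, 185, 315, 257] [ 544.9 -442.4] [92.1 94.4] 99.8
xlr_plug 0.89 [156, 15, 225, 45] [ 405.7 -238.6] [19.3 75.5] 23.2
top gaffer_tape [(0.54, array([562.7,  -1.7], dtype=float32), array([ 63.3, 136.4], dtype=float32), np.float32(87.5))]
top tape_cradle [(0.75, array([ 566.8, -409.5], dtype=float32), array([46.8, 88.4], dtype=float32), np.float32(141.8))]
top harmonica [(0.9, array([565.6,  -2. ], dtype=float32), array([29.1, 99.4], dtype=float32), np.float32(87.4))]
top harmonica_cradle []
top bottle_slide [(0.49, array([562.7, 348.3], dtype=float32), array([23.3, 44.1], dtype=float32), np.float32(57.5)), (0.41, array([556.8, 336.3], dtype=float32), array([63.8, 70.2], dtype=float32), np.float32(91.0))]
top battery_9v [(0.58, array([560.6, 152.8], dtype=float32), array([57.2, 66.9], dtype=float32), np.float32(94.9))]
top capo [(0.52, array([ 414.3, -129.9], dtype=float32), array([16.9, 62. ], dtype=float32), np.float32(91.0))]
top xlr_plug [(0.43, array([ 405.5, -232. ], dtype=float32), array([21. , 70.1], dtype=float32), np.float32(21.9))]
```

All four are in place with the tape about 3 mm off its recess centre, the plug is unmoved, and nothing touched the capo. Handing in.

```bash
python3 -c "
from plant import *
print(sign_off())"
```

```text
the job is handed in; nothing more can be done
None
```

The job is handed in: the harmonica, slide, battery and tape each sit in their own cradle with nothing held, and the capo and plug were never touched. The sign-off gave no verdict, so I can't confirm the score; at the last look each object was within about 4 mm of its recess centre.

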